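# Open the treasure chest by its hidden key notch

## Task

Open the chest by its secret key: lay a fingertip lightly on top of the red end of its front rail and sweep it along the rail's top edge, over the first stave, until you find the hidden notch, then press the wooden key inside it fully home so that the lid pops ajar, and take the hand away. Do not prise the lid up by hand, do not lean hard on the rail, and leave the loose things on the bench where they are.

Things in the scene. Friction and masses are not known exactly. Their poses are not given: they have to be found in the camera images.
- chest: fixed plywood chest, 220 mm deep (x), 350 mm wide (y), closed lid's top 88 mm above the bench. Origin: centre of its underside; z up, +y along the front towards the red end, -x out of the front. A fixed rail covers the whole front: 38 mm thick (chest x -148 to -110, mid-line -129 mm), 350 mm long, its level top edge 110 mm above the bench, 22 mm above the lid
- red_end: the rail's red-painted +y end, 38 x 40 mm, 110 mm tall, fixed; origin at the centre of its underside (chest y = +155 mm), axes as the chest's
- lead: first stave of the rail, next to the red end: dark wood, always plain, 38 x 56 mm, 110 mm tall, fixed; origin at the centre of its underside (chest y = +107 mm), axes as the chest's
- rail_mid (a point): middle of the rail's top edge (chest y = 0). Past the first stave come four staves, 56 mm each, centres at chest y = +51, -5, -61, -117 mm. One of the four, another each time, has the hidden notch (place not reported: feel, or look). The notch is 46 mm long, midway along its stave, open to front and back, with 5 mm side walls level with the rail. Others are solid; all joints have slightly eased edges (1 mm)
- far_top (a point): centre of the flat top of the rail's other (-y) end, plain wood, 38 x 30 mm (chest y = -160 mm); axes as the chest's
- key (a joint): travel of the flat wooden key (36 x 44 mm, a lighter brown) at the bottom of the notch, in m, down: 0 untouched, its top 12 mm below the rail's top edge; 0.010 fully home, top 22 mm below the edge. No spring: it takes about 5 to 10 N and stays where it is left
- lid (a joint): opening of the lid in rad about its hinge at the chest's back (+x): 0 shut. The key lifts it through a lever, 12 rad per metre of key travel: 0.12 with the key home, its front edge, just behind the rail, then 26 mm higher
- paint_blue: loose bystander: blue paint bottle, 52 mm across, 120 mm tall; origin at the centre of its underside
- glue: loose bystander: white glue bottle with red cap, 56 mm across, 130 mm tall; origin at the centre of its underside
- jar: loose bystander: squat yellow jar, 70 mm across, 75 mm tall; origin at the centre of its underside
- mallet: loose bystander: hammer lying on the bench
- brush: loose bystander: paintbrush lying on the bench
- offcut: loose bystander: light wooden offcut 90 x 45 x 22 mm; origin at the centre of its underside
- cup: loose bystander: blue ceramic cup, 72 mm across, 80 mm tall; origin at the centre of its underside

How it is judged:
By the outcome, as a careful person would: the job done as asked, in the order asked, and still so for the second after the job is handed in, with the robot touching nothing.
It also fails if it takes over 64 s, if anything falls off the work surface, if the arm or the gripper's body presses on something with over 40 N, if the wrist force passes 120 N, or if a joint passes its speed limit or range.

## Robot

A 7-joint arm with a two-finger parallel gripper is mounted at the origin on the work surface. World frame = base frame: x ahead of the robot, y to its left, z up, the work surface at z = 0. Lengths are in m, angles in rad, forces in N, time in s.
With the tool pointing down it reaches from about 0.425 to 0.925 m from the base axis. Payload 6.8 kg.
Tool frame: the origin (TCP) lies at the very end of the fingers, on their centre line; the grasp point (between the pads) lies 19 mm behind it; z points along the fingers, y is the line along which they close (so a half turn about z gives the same grasp; the last joint's range is limited). The gripper opens to 85 mm and grips with 20 to 120 N. Pads are 22 mm wide; open, the fingers measure 114 mm over their backs; the gripper's body (76 mm by 85 mm) begins 54 mm behind the grasp point. The pads swing forward as they close: fully open they stand 13 mm farther back than shut.
Start: joints at [1.206, 0.477, 0.022, 1.555, -0.011, 1.109, -0.083], TCP at [0.171, -0.653, 0.231] pointing down, gripper open.
Joint ranges: [-2.96, 2.96], [-0.34, 2.1], [-1.41, 1.46], [0.24, 2.44], [-1.37, 4.51], [0.17, 1.92], [-2.96, 2.96]. Speed limits (rad/s): [2.39, 2.39, 3.14, 3.14, 3.14, 3.14, 3.14].

## Interface

Orientations are given as a unit quaternion [w, x, y, z].
In Python, from station import get_obs, read_camera, hand_in gives the robot as it stands.
- The arm moves only by the tool arm_command, never from a script. Its argument "commands" is one flat list of numbers, 7 for each row, row after row: the shift along the tool's x, y, z in m, then the turn, a rotation vector about the tool's x, y, z in degrees, then the opening, from 0 (shut) to 1 (fully open). In form: [tx, ty, tz, rx, ry, rz, fingers, tx, ty, tz, rx, ry, rz, fingers, ...]. A call has 1 to 8 rows; each row is the pose to reach, as a shift and turn from the pose commanded when the call began, along the tool's axes at that moment; what a row does not reach only later rows make up. A row lasts 1/10 s, in which the tool goes at most 50 mm and 8.59 degrees, less where a joint would pass 70% of its speed; a pose out of reach is approached as far as the arm can. A call with a gripper value outside its range is refused whole. The fingers move at their own pace and stop on an object; "force" is the grip in N (left out, the last holds). Time passes only in rows, so rows that repeat a pose let the fingers close. It gives the time, the measured TCP pose, the force, the opening and the grip force at its end, in the units of the state.
- get_obs(): the state, without advancing time (a new reading comes with each control period).
- read_camera(name): name is "scene" or "top"; returns a dict with "img" (384x512x3 uint8, red, green, blue), "camera_matrix" (3x3 intrinsics, pixels), "pose" (4x4, takes a point from camera to world coordinates). Camera axes: x right, y down, z forward; pixel columns grow to the right and rows downward; lengths in m; the calibration is good to about 2 mm. A picture is of the moment at which its call begins. There is no depth.
- hand_in(): hands the job in; it is judged then, once.
The state is a dict: "t": time; "q": joint angles; "joint_vel": joint speeds; "joint_torque": joint torques, N m; "eef_pos": TCP position; "tool_rot": TCP orientation; "contact_force": force on the tool from outside, world axes, zero at the start; "torque": the same for the moment, N m; "gripper_width": opening from 0.0 (shut) to 1.0 (fully open); "grasp_force": force on a finger pad.
Only numpy, scipy, OpenCV 4.12 (cv2) and the standard library are available. Lean on these libraries where they do the work, as an engineer would, in place of code of your own. Each camera call takes 0.05 s, during which the arm holds its last target. There are 200 camera calls.

## Working session

There is one attempt and no reset: what is moved stays moved. The work goes in short steps, Python scripts to look and compute and a tool call to move; the robot and the scene stay as the last step left them, time stands still between calls to the robot, and variables do not carry over. Pictures are saved under pics/ and viewed, at most 10 in all, crops included, and the job is handed in when it is done.

Besides the shell and the picture viewer there is one more tool, called after "Request:" as name(argument=value, ...), one argument or row to a line, values as JSON. arm_command: Moves the arm, as the interface text tells. Its arguments: {"type":"object","properties":{"commands":{"type":"array","items":{"type":"number"}},"force":{"type":"number"}},"required":["commands"]}

```bash
mkdir -p pics; python3 - <<'E'
from station import *
import cv2,numpy as np
o=get_obs();print({k:np.round(v,3).tolist() for k,v in o.items()})
for n in("top","scene"):
    c=read_camera(n);cv2.imwrite(f"pics/{n}0.png",cv2.resize(c["img"][:,:,::-1],(800,600),interpolation=cv2.INTER_CUBIC))
    print(n,c["camera_matrix"].tolist(),np.round(c["pose"],4).tolist())
E
```

```text
{'t': 0.0, 'q': [1.206, 0.478, 0.022, 1.556, -0.011, 1.109, -0.083], 'joint_vel': [0.001, -0.002, -0.001, -0.001, 0.0, 0.001, -0.001], 'joint_torque': [-0.001, -59.645, 1.608, -28.12, 0.012, 0.009, 0.0], 'eef_pos': [0.171, -0.652, 0.23], 'tool_rot': [-0.001, 0.992, 0.128, -0.0], 'contact_force': [0.141, -1.024, -0.853], 'torque': [0.036, 0.01, -0.047], 'grasp_force': 0.0, 'gripper_width': 0.999}
top [[473.406731303831, 0.0, 252.54205648358877], [0.0, 473.406731303831, 194.74222634771087], [0.0, 0.0, 1.0]] [[0.0522, -0.9768, 0.2076, 0.3168], [-0.9986, -0.0512, 0.0099, -0.0086], [0.0009, -0.2078, -0.9782, 1.3126], [0.0, 0.0, 0.0, 1.0]]
scene [[488.8621142279124, 0.0, 248.70438857354296], [0.0, 488.8621142279124, 189.57950078925268], [0.0, 0.0, 1.0]] [[0.7916, 0.3723, -0.4845, 1.2726], [0.611, -0.4833, 0.627, -0.8862], [-0.0007, -0.7923, -0.6101, 0.9743], [0.0, 0.0, 0.0, 1.0]]
```

View pics/top0.png

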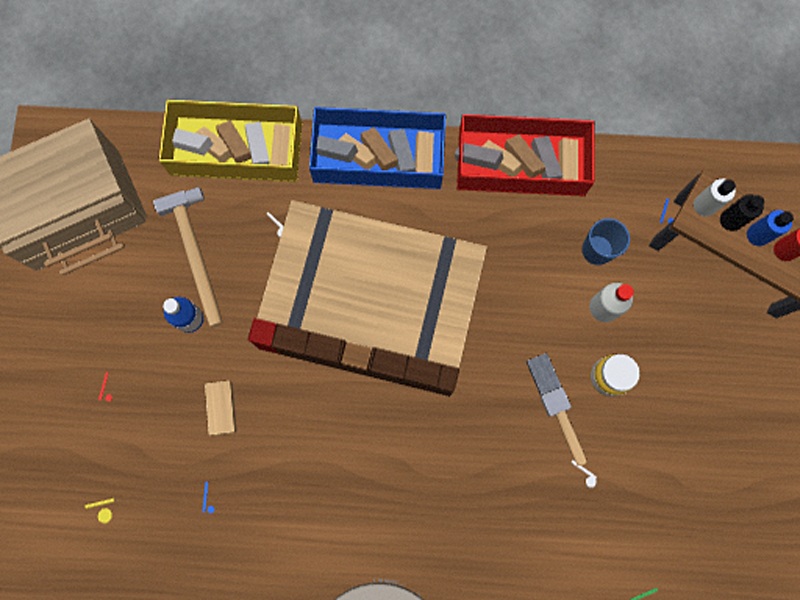

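View pics/scene0.png

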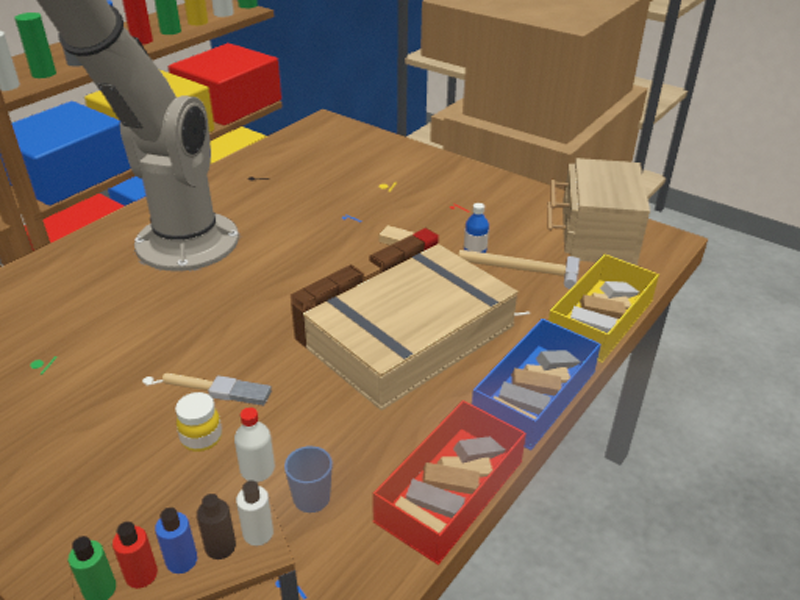

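The top picture shows the red end at about (262,331) of the 800x600 view, and the lighter key at (357,356). That makes it the second stave after the lead, chest y = -5. The scene view shows the gap there too. I'll crop in to get the rail's pose.

```bash
python3 - <<'E'
import cv2
from station import *
i=read_camera("top")["img"][:,:,::-1]
cv2.imwrite("pics/crop.png",cv2.resize(i[195:260,150:310],None,fx=5,fy=5,interpolation=cv2.INTER_CUBIC))
E
```

```text
(no output)
```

View pics/crop.png

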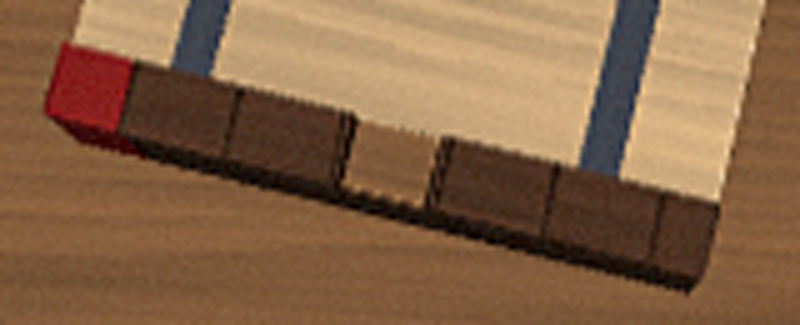

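The crop shows the rail's top from red corners (63,43)/(45,113) to the far back corner (719,205), with the key at (392,165) in the third stave from the red end. Next I'll fit the chest pose to the joint corners.

```bash
cat > h.py <<'E'
import numpy as np, cv2
from scipy.spatial.transform import Rotation as R
from station import *
def tool(o=None):
    o=o or get_obs(); q=o["tool_rot"]; return np.array(o["eef_pos"]),R.from_quat([q[1],q[2],q[3],q[0]])
E
python3 - <<'E'
from h import *
from scipy.optimize import least_squares
P=[(63,43,-.110,.175),(45,113,-.148,.175),(135,62,-.110,.135),(122,128,-.148,.135),(240,90,-.11,.079),(228,152,-.148,.079),(557,165,-.11,-.089),(545,235,-.148,-.089),(660,192,-.11,-.145),(719,205,-.11,-.175)]
P=np.array(P);c=read_camera("top");K=c["camera_matrix"];T=c["pose"]
uv=(P[:,:2]+.5)/5-.5+[150,195]
d=np.c_[uv,np.ones(len(uv))]@np.linalg.inv(K).T@T[:3,:3].T
w=(T[:3,3]+d*((.11-T[2,3])/d[:,2])[:,None])[:,:2]
f=lambda p:(p[:2]+P[:,2:]@np.array([[np.cos(p[2]),np.sin(p[2])],[-np.sin(p[2]),np.cos(p[2])]])-w)
r=least_squares(lambda p:f(p).ravel(),[.5,0,0]);p=r.x;print(p,np.round(f(p)*1000,1).tolist())
np.save("chest.npy",p)
for n,y in(("red",.155),("lead",.107),("s51",.051),("key",-.005),("far",-.16)):
    print(n,p[:2]+np.array([[np.cos(p[2]),-np.sin(p[2])],[np.sin(p[2]),np.cos(p[2])]])@[-.129,y])
t,rot=tool();print(t,rot.as_matrix().round(3).tolist())
E
```

```text
[ 0.61255876  0.04285174 -0.19221914] [[0.6, -0.1], [0.3, 1.3], [1.0, -1.3], [-1.6, 2.2], [2.1, -1.0], [-2.8, 2.5], [0.3, -1.0], [-0.8, 1.9], [0.8, -2.7], [0.1, -1.9]]
red [0.51554542 0.21964092]
lead [0.50637561 0.17252495]
s51 [0.49567751 0.11755631]
key [0.4849794  0.06258768]
far [ 0.45536857 -0.08955764]
[ 0.1713552  -0.65252634  0.23072603] [[0.967, 0.254, -0.0], [0.254, -0.967, 0.001], [-0.0, -0.001, -1.0]]
```

Request:
arm_command(
  commands=[0.408, -0.255, 0, 0, 0, -64.3, 0, 0.408, -0.255, 0, 0, 0, -64.3, 0, 0.408, -0.255, 0, 0, 0, -64.3, 0, 0.408, -0.255, 0, 0, 0, -64.3, 0, 0.408, -0.255, 0, 0, 0, -64.3, 0, 0.408, -0.255, 0, 0, 0, -64.3, 0, 0.408, -0.255, 0, 0, 0, -64.3, 0, 0.408, -0.255, 0, 0, 0, -64.3, 0],
  force=60,
)

```text
t: 1.0
eef_pos: [0.4466, -0.3601, 0.2314]
tool_rot: [0.0, 0.77, 0.638, -0.0]
contact_force: [0.6, -0.8, -0.2]
gripper_width: 0.005
grasp_force: 0.0
```

```bash
cat >> h.py <<'E'
def goto(y,z,x=-.129,show=True):
    "tool-axis shift and turn from the measured pose to chest point (x,y) at height z, tool x along chest +y"
    p=np.load("chest.npy");t,r=tool();c,s=np.cos(p[2]),np.sin(p[2])
    w=np.r_[p[:2]+np.array([[c,-s],[s,c]])@[x,y],z]
    G=R.from_matrix(np.array([[-s,c,0],[c,s,0],[0,0,-1]]))
    G=R.from_matrix(np.array([[-s,c,0],[c,s,0],[0,0,-1]]))
    o=get_obs()
    print("t",o["t"],"q",np.round(o["q"],2),"pos",t.round(4),"F",np.round(o["contact_force"],2))
    print("chest xy",(np.array([[c,s],[-s,c]])@(t[:2]-p[:2])).round(4),"shift",r.inv().apply(w-t).round(4),"turn",np.degrees((r.inv()*G).as_rotvec()).round(2))
E
python3 -c "
from h import *
goto(.155,.2)"
```

```text
t 1.0 q [ 0.85  0.33 -0.35  1.78  0.13  1.05  0.27] pos [ 0.4466 -0.3601  0.2314] F [ 0.65 -0.75 -0.23]
chest xy [-0.0859 -0.4273] shift [ 0.5825 -0.0401  0.0313] turn [0.01 0.01 0.3 ]
```

Request:
arm_command(
  commands=[0.58, -0.04, 0, 0, 0, 0.3, 0, 0.58, -0.04, 0, 0, 0, 0.3, 0, 0.58, -0.04, 0, 0, 0, 0.3, 0, 0.58, -0.04, 0, 0, 0, 0.3, 0, 0.58, -0.04, 0, 0, 0, 0.3, 0, 0.58, -0.04, 0, 0, 0, 0.3, 0, 0.58, -0.04, 0, 0, 0, 0.3, 0, 0.58, -0.04, 0, 0, 0, 0.3, 0],
)

```text
t: 1.8
eef_pos: [0.4946, 0.0371, 0.2315]
tool_rot: [0.0, 0.773, 0.634, 0.0]
contact_force: [1.5, 0.7, -0.2]
gripper_width: 0.002
grasp_force: 0.0
```

```bash
python3 -c "
from h import *
goto(.155,.15)"
```

```text
t 1.8 q [ 0.31  0.23 -0.58  1.94  0.15  1.01 -0.54] pos [0.4946 0.0371 0.2315] F [ 1.53  0.65 -0.18]
chest xy [-0.1147 -0.0282] shift [ 0.1832 -0.0153  0.0814] turn [ 0.03  0.02 -0.3 ]
```

Request:
arm_command(
  commands=[0.183, -0.0153, 0, 0, 0, -0.3, 0, 0.183, -0.0153, 0, 0, 0, -0.3, 0, 0.183, -0.0153, 0, 0, 0, -0.3, 0, 0.183, -0.0153, 0, 0, 0, -0.3, 0, 0.183, -0.0153, 0.04, 0, 0, -0.3, 0, 0.183, -0.0153, 0.075, 0, 0, -0.3, 0, 0.183, -0.0153, 0.075, 0, 0, -0.3, 0, 0.183, -0.0153, 0.075, 0, 0, -0.3, 0],
)

```text
t: 2.6
eef_pos: [0.5154, 0.2176, 0.1565]
tool_rot: [-0.0, 0.772, 0.636, -0.001]
contact_force: [-0.2, 1.0, -0.5]
gripper_width: -0.001
grasp_force: 0.0
```

```bash
python3 - <<'E'
from h import *
goto(.155,.112)
a=read_camera("top")["img"][195-30:260,150:310,::-1]
b=read_camera("scene")["img"][110:210,180:320,::-1]
a=cv2.resize(a,None,fx=4,fy=4,interpolation=2);b=cv2.resize(b,None,fx=4,fy=4,interpolation=2)
cv2.imwrite("pics/ab.png",cv2.resize(np.vstack([a[:300],np.pad(b[:300],((0,0),(0,80),(0,0)))]),(640,600)))
E
```

```text
t 2.6 q [-0.03  0.44 -0.61  1.87  0.31  0.92 -0.98] pos [0.5154 0.2176 0.1565] F [-0.15  0.99 -0.51]
chest xy [-0.1287  0.153 ] shift [ 0.002  -0.0002  0.0445] turn [-0.06  0.03  0.02]
```

View pics/ab.png

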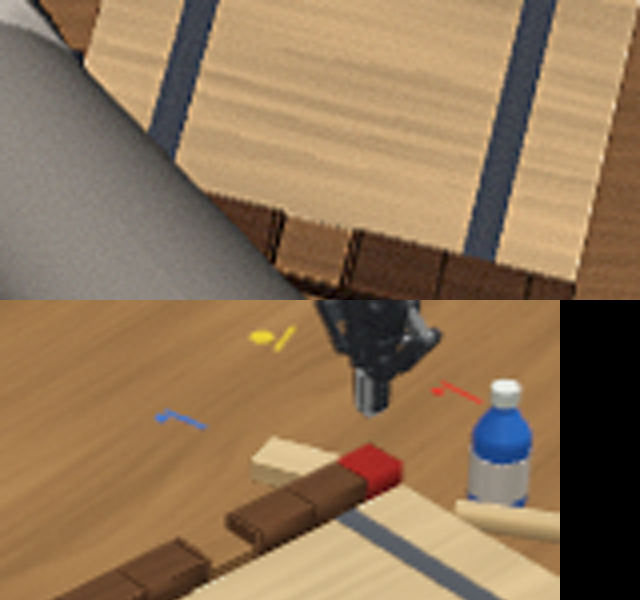

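The tip, at (370,410) in the scene crop, hangs straight over the red end at (370,470). I'll lower it until it touches.

Request:
arm_command(
  commands=[0.001, 0, 0.036, 0, 0, 0, 0, 0.001, 0, 0.04, 0, 0, 0, 0, 0.001, 0, 0.042, 0, 0, 0, 0, 0.001, 0, 0.043, 0, 0, 0, 0, 0.001, 0, 0.044, 0, 0, 0, 0],
)

```text
t: 3.2
eef_pos: [0.5166, 0.2191, 0.1137]
tool_rot: [0.0, 0.772, 0.636, 0.001]
contact_force: [0.2, 0.1, -0.3]
gripper_width: -0.002
grasp_force: 0.0
```

```bash
python3 -c "
from h import *
goto(.155,.110)"
```

```text
t 3.2 q [-0.05  0.5  -0.59  1.9   0.36  0.84 -1.02] pos [0.5166 0.2191 0.1137] F [ 0.15  0.12 -0.29]
chest xy [-0.1279  0.1547] shift [ 0.0003 -0.0011  0.0037] turn [ 0.11 -0.07  0.02]
```

Request:
arm_command(
  commands=[0, -0.001, 0.001, 0, 0, 0, 0, 0, -0.001, 0.002, 0, 0, 0, 0, 0, -0.001, 0.002, 0, 0, 0, 0],
)

```text
t: 3.5
eef_pos: [0.5147, 0.2189, 0.1104]
tool_rot: [0.0, 0.772, 0.636, 0.0]
contact_force: [0.5, 0.6, -0.0]
gripper_width: 0.001
grasp_force: 0.0
```

Request:
arm_command(
  commands=[0, 0, 0.001, 0, 0, 0, 0, 0, 0, 0.001, 0, 0, 0, 0],
)

```text
t: 3.7
eef_pos: [0.5149, 0.219, 0.1101]
tool_rot: [0.0, 0.772, 0.636, 0.0]
contact_force: [-2.5, -1.7, 7.0]
gripper_width: -0.001
grasp_force: 3.9
```

Request:
arm_command(
  commands=[0, 0, 0.0005, 0, 0, 0, 0, 0, 0, 0.0005, 0, 0, 0, 0],
)

```text
t: 3.9
eef_pos: [0.5149, 0.219, 0.1101]
tool_rot: [0.0, 0.772, 0.636, 0.0]
contact_force: [-4.4, -3.0, 12.0]
gripper_width: -0.004
grasp_force: 6.1
```

Request:
arm_command(
  commands=[0, 0, -0.0008, 0, 0, 0, 0, -0.003, 0, -0.0008, 0, 0, 0, 0, -0.007, 0, -0.0008, 0, 0, 0, 0, -0.011, 0, -0.0008, 0, 0, 0, 0, -0.015, 0, -0.0008, 0, 0, 0, 0],
)

```text
t: 4.4
eef_pos: [0.5125, 0.2048, 0.1101]
tool_rot: [-0.0, 0.772, 0.636, 0.001]
contact_force: [0.5, 3.6, 5.1]
gripper_width: 0.002
grasp_force: 2.5
```

```bash
python3 -c "
from h import *
goto(.107,.110)"
```

```text
t 4.4 q [-0.03  0.49 -0.59  1.93  0.36  0.83 -1.  ] pos [0.5125 0.2048 0.1101] F [0.47 3.63 5.13]
chest xy [-0.1292  0.1398] shift [-0.0328  0.0002  0.0001] turn [ 0.07 -0.1   0.03]
```

Light contact of about 5 N. I'll carry on sweeping along the rail.

Request:
arm_command(
  commands=[-0.004, 0, 0, 0, 0, 0, 0, -0.008, 0, 0, 0, 0, 0, 0, -0.012, 0, 0, 0, 0, 0, 0, -0.016, 0, 0, 0, 0, 0, 0, -0.02, 0, 0, 0, 0, 0, 0, -0.024, 0, 0, 0, 0, 0, 0, -0.028, 0, 0, 0, 0, 0, 0, -0.032, 0, 0, 0, 0, 0, 0],
)

```text
t: 5.2
eef_pos: [0.5063, 0.1733, 0.1101]
tool_rot: [-0.0, 0.771, 0.636, 0.001]
contact_force: [0.2, 4.4, 5.6]
gripper_width: 0.003
grasp_force: 2.8
```

```bash
python3 -c "
from h import *
goto(.051,.110)"
```

```text
t 5.2 q [ 0.03  0.47 -0.59  1.97  0.35  0.81 -0.95] pos [0.5063 0.1733 0.1101] F [0.2  4.35 5.61]
chest xy [-0.1292  0.1078] shift [-0.0568  0.0002  0.0001] turn [ 0.07 -0.09  0.04]
```

Request:
arm_command(
  commands=[-0.004, 0, 0, 0, 0, 0, 0, -0.008, 0, 0, 0, 0, 0, 0, -0.012, 0, 0, 0, 0, 0, 0, -0.016, 0, 0, 0, 0, 0, 0, -0.02, 0, 0, 0, 0, 0, 0, -0.024, 0, 0, 0, 0, 0, 0, -0.028, 0, 0, 0, 0, 0, 0, -0.032, 0, 0, 0, 0, 0, 0],
)

```text
t: 6.0
eef_pos: [0.5002, 0.1419, 0.1101]
tool_rot: [-0.0, 0.771, 0.636, 0.001]
contact_force: [0.3, 3.6, 6.3]
gripper_width: 0.001
grasp_force: 2.8
```

Request:
arm_command(
  commands=[-0.004, 0, 0, 0, 0, 0, 0, -0.008, 0, 0, 0, 0, 0, 0, -0.012, 0, 0, 0, 0, 0, 0, -0.016, 0, 0, 0, 0, 0, 0, -0.02, 0, 0, 0, 0, 0, 0, -0.024, 0, 0, 0, 0, 0, 0, -0.028, 0, 0, 0, 0, 0, 0, -0.032, 0, 0, 0, 0, 0, 0],
)

```text
t: 6.8
eef_pos: [0.4941, 0.1105, 0.1101]
tool_rot: [-0.0, 0.771, 0.636, 0.001]
contact_force: [1.4, 4.6, 5.5]
gripper_width: -0.004
grasp_force: 2.9
```

```bash
python3 -c "
from h import *
goto(-.005,.110)"
```

```text
t 6.8 q [ 0.14  0.42 -0.59  2.03  0.33  0.78 -0.84] pos [0.4941 0.1105 0.1101] F [1.37 4.64 5.52]
chest xy [-0.1292  0.0437] shift [-0.0487  0.0002  0.    ] turn [ 0.07 -0.09  0.04]
```

Request:
arm_command(
  commands=[-0.004, 0, 0, 0, 0, 0, 0, -0.008, 0, 0, 0, 0, 0, 0, -0.012, 0, 0, 0, 0, 0, 0, -0.016, 0, 0, 0, 0, 0, 0, -0.02, 0, 0, 0, 0, 0, 0, -0.024, 0, 0, 0, 0, 0, 0],
)

```text
t: 7.4
eef_pos: [0.4895, 0.0868, 0.11]
tool_rot: [-0.0, 0.772, 0.636, 0.001]
contact_force: [0.7, 3.7, 4.6]
gripper_width: 0.005
grasp_force: 2.7
```

Request:
arm_command(
  commands=[-0.004, 0, 0, 0, 0, 0, 0, -0.008, 0, 0, 0, 0, 0, 0, -0.012, 0, 0, 0, 0, 0, 0, -0.016, 0, 0, 0, 0, 0, 0, -0.02, 0, 0, 0, 0, 0, 0, -0.024, 0, 0, 0, 0, 0, 0, -0.024, 0, 0, 0, 0, 0, 0],
)

```text
t: 8.1
eef_pos: [0.4841, 0.0618, 0.1093]
tool_rot: [0.0, 0.772, 0.636, -0.001]
contact_force: [-0.0, 0.1, -0.1]
gripper_width: 0.001
grasp_force: 0.0
```

```bash
python3 -c "
from h import *
goto(-.005,.098)"
```

```text
t 8.1 q [ 0.23  0.4  -0.59  2.07  0.32  0.76 -0.74] pos [0.4841 0.0618 0.1093] F [-0.01  0.1  -0.14]
chest xy [-0.1297 -0.006 ] shift [0.001  0.0007 0.0113] turn [-0.04  0.05 -0.04]
```

The force has dropped to zero, so the tip is over the notch. Going down now.

Request:
arm_command(
  commands=[0.001, 0.0005, 0.003, 0, 0, 0, 0, 0.001, 0.0005, 0.006, 0, 0, 0, 0, 0.001, 0.0005, 0.009, 0, 0, 0, 0, 0.001, 0.0005, 0.0105, 0, 0, 0, 0, 0.001, 0.0005, 0.0115, 0, 0, 0, 0, 0.001, 0.0005, 0.0125, 0, 0, 0, 0],
)

```text
t: 8.7
eef_pos: [0.485, 0.0638, 0.0973]
tool_rot: [-0.0, 0.771, 0.636, -0.0]
contact_force: [-2.0, 0.1, 6.1]
gripper_width: -0.003
grasp_force: 3.1
```

Request:
arm_command(
  commands=[0, 0, 0.001, 0, 0, 0, 0, 0, 0, 0.002, 0, 0, 0, 0, 0, 0, 0.003, 0, 0, 0, 0, 0, 0, 0.004, 0, 0, 0, 0, 0, 0, 0.005, 0, 0, 0, 0],
)

```text
t: 9.2
eef_pos: [0.485, 0.0639, 0.0925]
tool_rot: [0.0, 0.772, 0.636, -0.0]
contact_force: [-1.9, -0.4, 5.7]
gripper_width: 0.002
grasp_force: 3.1
```

```bash
python3 -c "
from h import *
goto(-.005,.088)"
```

```text
t 9.2 q [ 0.22  0.43 -0.57  2.08  0.35  0.73 -0.77] pos [0.485  0.0639 0.0925] F [-1.93 -0.35  5.73]
chest xy [-0.1293 -0.0037] shift [-0.0013  0.0003  0.0045] turn [-0.01  0.02  0.03]
```

The key is moving under about 6 N, so I'll press it to the stop.

Request:
arm_command(
  commands=[0, 0, 0.001, 0, 0, 0, 0, 0, 0, 0.002, 0, 0, 0, 0, 0, 0, 0.003, 0, 0, 0, 0, 0, 0, 0.004, 0, 0, 0, 0, 0, 0, 0.0045, 0, 0, 0, 0],
)

```text
t: 9.7
eef_pos: [0.485, 0.0638, 0.088]
tool_rot: [0.0, 0.772, 0.636, -0.0]
contact_force: [-4.1, -0.6, 12.4]
gripper_width: 0.0
grasp_force: 6.4
```

Request:
arm_command(
  commands=[0, 0, 0.0005, 0, 0, 0, 0, 0, 0, 0.001, 0, 0, 0, 0, 0, 0, 0.001, 0, 0, 0, 0],
)

```text
t: 10.0
eef_pos: [0.4851, 0.0639, 0.088]
tool_rot: [0.0, 0.772, 0.636, -0.0]
contact_force: [-6.4, -2.8, 18.8]
gripper_width: -0.001
grasp_force: 9.2
```

The key is hard against its stop at z = 0.088, as it should be when home. Retreating.

Request:
arm_command(
  commands=[0, 0, -0.005, 0, 0, 0, 0, 0, 0, -0.02, 0, 0, 0, 0, 0, 0, -0.05, 0, 0, 0, 0, 0, 0, -0.1, 0, 0, 0, 0, 0, 0, -0.14, 0, 0, 0, 0, -0.05, 0, -0.16, 0, 0, 0, 0, -0.1, 0, -0.16, 0, 0, 0, 0, -0.15, 0, -0.16, 0, 0, 0, 0],
)

```text
t: 10.8
eef_pos: [0.4574, -0.0814, 0.2479]
tool_rot: [0.001, 0.771, 0.637, 0.001]
contact_force: [1.4, -0.8, -0.3]
gripper_width: 0.003
grasp_force: 0.0
```

Request:
arm_command(
  commands=[-0.05, 0, 0, 0, 0, 0, 0, -0.1, 0, 0, 0, 0, 0, 0, -0.15, 0, 0, 0, 0, 0, 0, -0.2, 0, 0, 0, 0, 0, 0, -0.2, 0, 0, 0, 0, 0, 0, -0.2, 0, 0, 0, 0, 0, 0],
)

```text
t: 11.4
eef_pos: [0.4186, -0.2772, 0.2463]
tool_rot: [-0.0, 0.772, 0.635, 0.0]
contact_force: [0.1, 0.7, -0.2]
gripper_width: -0.002
grasp_force: 0.0
```

```bash
python3 - <<'E'
from h import *
goto(0,.2)
cv2.imwrite("pics/end.png",cv2.resize(read_camera("scene")["img"][:,:,::-1],(800,600),interpolation=2))
E
```

```text
t 11.4 q [ 0.83  0.21 -0.42  1.92  0.1   1.03  0.17] pos [ 0.4186 -0.2772  0.2463] F [ 0.11  0.71 -0.19]
chest xy [-0.1292 -0.3512] shift [ 0.3512 -0.0006  0.0465] turn [-0.02 -0.03 -0.14]
```

View pics/end.png

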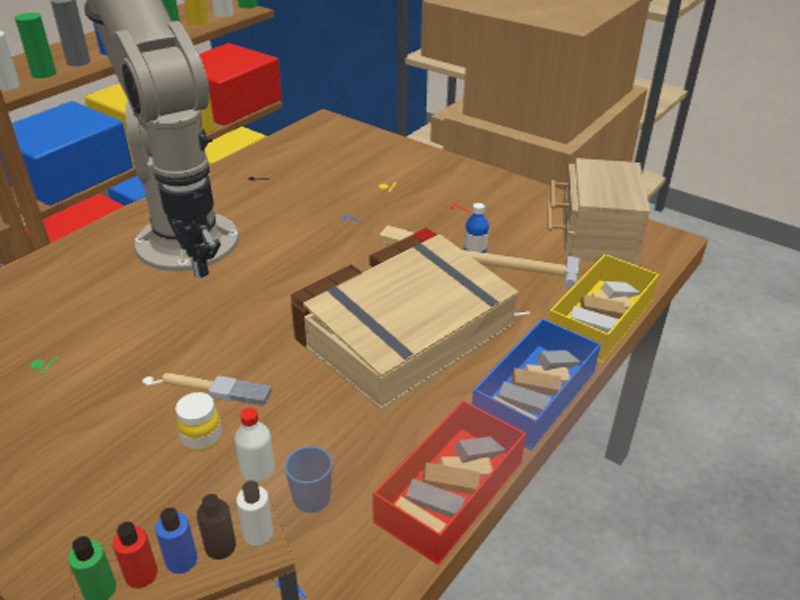

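The lid stands ajar, its front edge raised around (310,305)–(430,240). The hand is clear at (200,265), and the loose things are where they were.

```bash
python3 -c "
from station import *
print(hand_in())"
```

```text
the job is handed in; nothing more can be done
None
```

The job is handed in: I swept the rail lightly from the red end, found the notch in the second stave past the lead (chest y = -5 mm), and pressed the key to its stop; the last picture shows the lid ajar, the hand clear and the loose things unmoved.

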